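# Pack the hand tools and lock the case with a screw of unknown hand

## Task

Put every hand tool lying on the bench (brush, tweezers, screwdriver, graver, pin vice - whichever are there) into the open grey case, shut its lid until the tab at its front snaps behind the rim, and lock it. The lid is locked open by the clamp screw beside the case: first unscrew its bar knob as far as it goes; nobody knows which way it is threaded, so try both ways and turn it the way it gives. After the lid has snapped shut, screw the knob fully home again, and leave the loupe and the brass tin where they stand.

Things in the scene. Friction and masses are not known exactly. Their poses are not given: they have to be found in the camera images.
- case: Grey open-topped tool case, fixed to the bench, 150 (x) x 162 (y) mm outside, walls and floor 5 mm thick, rim 52 mm above the bench. Origin: centre of its underside, on the bench. Its -x side is the front (roughly towards the robot), the lid is hinged along its +x side.
- clamp_block (a point): centre of the top of the dark clamp block, 56 (x) x 54 (y) mm, 71 mm high, fixed against the case's right side at x -40, y -108 mm in the case's frame; a dark housing 18 mm wide, 61 mm high runs from it back along the case's right wall and ends round the lid's hinge in a head 92 mm high (x 38 to 98 mm)
- case_inside (a point): centre of the case's inner floor, 5 mm above the bench; axes as the case's. The inside measures 140 (x) x 152 (y) mm and is 47 mm deep. It starts empty. A tool counts as in the case when its centre is between the walls and less than 45 mm above this point; tools may lie on one another if they stay below the rim
- lid_hinge (a point): middle of the lid's hinge line, which runs along the case's y axis, at x +76 mm in the case's frame and 55 mm above the bench; axes as the case's
- lid_front (a point): middle of the lid's free (front) edge on its outer face, 154 mm from the hinge line; it moves with the lid. The lid is a plate 6 mm thick, 162 mm wide. A sprung steel tab 40 mm wide and 25 mm long hangs from this edge (pointing to the robot while the lid is open) and snaps under the rim bar on the case's front wall in the last few degrees
- lid (a joint): lid angle, rad: 0 = shut flat on the case, about 1.8 = open, leaning slightly back away from the robot. A weak spring (about 0.2 N m at most) drives it open unless the tab has caught. Locked open (it yields to about 1.35 at most) until the clamp knob has been unscrewed; then push it shut by its outer face and press it down near the front edge with 5 to 15 N. Caught, it stays within 0 to 0.06 rad by itself
- knob_bar (a point): centre of the clamp knob's grip bar on top of the clamp block; 50 mm long, 12 mm wide, 26 mm high (half above, half below this point), which lies 92.5 mm above the bench; below it a disc of 40 mm diameter and 8 mm height. The bar is long in this point's own x axis, which turns with the knob. The axis of turning is vertical through this point
- knob (a joint): turn of the clamp knob, rad, positive anticlockwise seen from above; 0 = screwed home (start; the bar lies along the case's x axis). From home it turns one way only, to an end stop at about +2.6 or -2.6 (differs from start to start); the other way it stops at once (within 0.06 rad). The lid is free from about 2.25 rad off home. Stays where it is left; friction about 0.08 N m.
- brush_mid (a point): centre of the dusting brush, 134 x 10 mm, 10 mm high, lying flat, long in its y axis; absent in some starts
- tweezers_mid (a point): centre of the steel tweezers, 124 x 14 mm, 10 mm high, lying flat, long in its y axis; gripped across the 14 mm; absent in some starts
- screwdriver_mid (a point): centre of the small steel screwdriver, 125 x 12 mm, 12 mm high, lying flat, long in its y axis; absent in some starts
- graver_mid (a point): centre of the graver (wooden pear handle with a thin blade), 101 x 26 mm, 26 mm high, lying flat, long in its y axis; acts as a box of that size; absent in some starts
- pin_vice_mid (a point): centre of the steel pin vice, 86 x 11 mm, 11 mm high, lying flat, long in its y axis; absent in some starts
- needle_tip (a point): fixed obstacle: front left lower corner of the space filled by the pointed handpieces and hoses that hang from the instrument arm over the back right of the bench; it reaches up to 200 mm behind this point (x larger) and 120 mm to its right (y smaller), from this height upwards. Keep the gripper and wrist out of it
- loupe: bystander: black eye loupe, 30 mm across, 31 mm high, origin at the centre of its underside
- tin: bystander: round brass tin, 45 mm across, 23 mm high, origin at the centre of its underside

How it is judged:
On the way, in this order (a step that is already met when the one before it is completed fails the run):
1. the clamp knob is unscrewed (at least 2.25 rad from home) ((value of joint knob above 2.25 rad or value of joint knob below -2.25 rad)), for 0.2 s.
2. every tool is in the case and the lid is shut (value of joint lid below 0.08 rad and x of brush_mid in the frame of case_inside between -0.07 and 0.07 m and y of brush_mid in the frame of case_inside between -0.076 and 0.076 m and z of brush_mid in the frame of case_inside between 0 and 0.045 m and x of tweezers_mid in the frame of case_inside between -0.07 and 0.07 m and y of tweezers_mid in the frame of case_inside between -0.076 and 0.076 m and z of tweezers_mid in the frame of case_inside between 0 and 0.045 m and x of screwdriver_mid in the frame of case_inside between -0.07 and 0.07 m and y of screwdriver_mid in the frame of case_inside between -0.076 and 0.076 m and z of screwdriver_mid in the frame of case_inside between 0 and 0.045 m and x of graver_mid in the frame of case_inside between -0.07 and 0.07 m and y of graver_mid in the frame of case_inside between -0.076 and 0.076 m and z of graver_mid in the frame of case_inside between 0 and 0.045 m and x of pin_vice_mid in the frame of case_inside between -0.07 and 0.07 m and y of pin_vice_mid in the frame of case_inside between -0.076 and 0.076 m and z of pin_vice_mid in the frame of case_inside between 0 and 0.045 m), for 0.2 s.
3. the knob is screwed home again with the lid shut (value of joint lid below 0.08 rad and value of joint knob between -0.25 and 0.25 rad), for 0.2 s.
At the end, for the whole second after the job is handed in: every tool that is there lies inside the case (centre between the walls, less than 45 mm above its floor), the lid is shut and caught (less than 0.08 rad), the knob is screwed home (within 0.25 rad) (all of step 3 and x of brush_mid in the frame of case_inside between -0.07 and 0.07 m and y of brush_mid in the frame of case_inside between -0.076 and 0.076 m and z of brush_mid in the frame of case_inside between 0 and 0.045 m and x of tweezers_mid in the frame of case_inside between -0.07 and 0.07 m and y of tweezers_mid in the frame of case_inside between -0.076 and 0.076 m and z of tweezers_mid in the frame of case_inside between 0 and 0.045 m and x of screwdriver_mid in the frame of case_inside between -0.07 and 0.07 m and y of screwdriver_mid in the frame of case_inside between -0.076 and 0.076 m and z of screwdriver_mid in the frame of case_inside between 0 and 0.045 m and x of graver_mid in the frame of case_inside between -0.07 and 0.07 m and y of graver_mid in the frame of case_inside between -0.076 and 0.076 m and z of graver_mid in the frame of case_inside between 0 and 0.045 m and x of pin_vice_mid in the frame of case_inside between -0.07 and 0.07 m and y of pin_vice_mid in the frame of case_inside between -0.076 and 0.076 m and z of pin_vice_mid in the frame of case_inside between 0 and 0.045 m); the robot touches nothing.
It fails at once if the loupe or the tin is shifted by more than 40 mm (distance of any of loupe, tin from where it was at the start of the episode above 0.04 m).
Of brush, tweezers, screwdriver, graver, pin_vice only 3 to 5 are there at a start; the rules pass over those that are not, and their reading is None.
At some moment in a run one of brush, tweezers, screwdriver, graver, pin_vice may be knocked a few centimetres aside while the robot is not near it.
Once in a run the grip may slacken for a moment while it holds something.
It also fails if it takes over 192 s, if anything falls off the work surface, if the arm or the gripper's body presses on something with over 40 N, if the wrist force passes 120 N, or if a joint passes its speed limit or range.

## Robot

A 6-joint arm with a two-finger parallel gripper is mounted at the origin on a cart in front of the work surface, level with it; the furniture and walls round the work are solid. World frame = base frame: x ahead of the robot, y to its left, z up, the work surface at z = 0. Lengths are in m, angles in rad, forces in N, time in s.
With the tool pointing down it reaches from about 0.275 to 0.725 m from the base axis. Payload 5.6 kg.
Tool frame: the origin (TCP) lies midway between the tips of the shut fingers; the grasp point (between the pads) lies 19 mm behind it; z points along the fingers, y is the line along which they close (so a half turn about z gives the same grasp; the last joint's range is limited). The gripper opens to 85 mm and grips with 20 to 120 N. Pads are 22 mm wide; open, the fingers measure 114 mm over their backs; the gripper's body (76 mm by 85 mm) begins 54 mm behind the grasp point. The pads swing forward as they close: fully open they stand 13 mm farther back than shut.
Start: joints at [1.538, 0.255, 0.108, 0, -1.424, -0.285], TCP at [0.172, 0.522, 0.231] pointing down, gripper open.
Joint ranges: [-2.95, 2.95], [-1.21, 1.97], [-1.09, 1.5], [-2.87, 1.71], [-2.94, -0.07], [-3.05, 3.05]. Speed limits (rad/s): [2.57, 2.57, 3.14, 3.14, 3.14, 3.14].

## Interface

Orientations are given as a rotation vector (axis times angle).
In Python, from station import robot gives the robot as it stands.
- The arm moves only by the shell command python3 -m inch 'ROWS' [FORCE]. ROWS is text: rows parted by semicolons, each of 7 numbers parted by spaces: the shift along the tool's x, y, z in cm, then the turn, a rotation vector about the tool's x, y, z in degrees, then the opening, from 0 (shut) to 1 (fully open). A call has 1 to 5 rows; each row is the pose to reach, as a shift and turn from the pose commanded when the call began, along the tool's axes at that moment; what a row does not reach only later rows make up. A row lasts 1/10 s, in which the tool goes at most 50 mm and 8.59 degrees, less where a joint would pass 70% of its speed; a pose out of reach is approached as far as the arm can. A call with a gripper value outside its range is refused whole. The fingers move at their own pace and stop on an object; FORCE is the grip in N (left out, the last holds). Time passes only in rows, so rows that repeat a pose let the fingers close. It gives the time, the measured TCP pose, the force, the opening and the grip force at its end, in the units of the state.
- robot.sense(): the state, without advancing time (a new reading comes with each control period).
- robot.get_image(name): name is "scene" or "side" or "wrist"; returns a dict with "image" (384x512x3 uint8, blue, green, red), "depth" (384x512 float32, m along the optical axis (not along the pixel's ray), 0 where there is no reading), "camera_matrix" (3x3 intrinsics, pixels), "distortion" ([k1, k2, p1, p2, k3] as OpenCV has them; the pictures are not rectified), "rvec" (rotation vector, rad) and "tvec" (3), from world to camera coordinates, as OpenCV has them. Camera axes: x right, y down, z forward; pixel columns grow to the right and rows downward; lengths in m; the calibration is good to about 2 mm. A picture is of the moment at which its call begins.
- robot.hand_in(): hands the job in; it is judged then, once.
The state is a dict: "t": time; "q": joint angles; "qd": joint speeds; "effort": joint torques, N m; "tool_pos": TCP position; "eef_rot": TCP orientation; "contact_force": force on the tool from outside, world axes, zero at the start; "wrist_torque": the same for the moment, N m; "finger_gap": finger opening in m; "finger_force": force on a finger pad.
Only numpy, scipy, OpenCV 4.12 (cv2) and the standard library are available. Lean on these libraries where they do the work, as an engineer would, in place of code of your own. Each camera call takes 0.05 s, during which the arm holds its last target. There are 200 camera calls.

## Working session

There is one attempt and no reset: what is moved stays moved. The work goes in short steps, Python scripts to look and compute and a shell command to move; the robot and the scene stay as the last step left them, time stands still between calls to the robot, and variables do not carry over. Pictures are saved under pics/ and viewed, at most 15 in all, crops included, and the job is handed in when it is done.

```bash
ls; mkdir -p pics
cat > h.py <<'E'
import numpy as np,cv2
from station import robot
from scipy.spatial.transform import Rotation as R
def cam(n):
    d=robot.get_image(n); return d
def pts(d):
    K=d["camera_matrix"];h,w=d["depth"].shape
    u,v=np.meshgrid(np.arange(w),np.arange(h))
    p=cv2.undistortPoints(np.stack([u,v],-1).reshape(-1,1,2).astype(np.float32),K,np.array(d["distortion"])).reshape(h,w,2)
    z=d["depth"];c=np.dstack([p[...,0]*z,p[...,1]*z,z])
    Rm=cv2.Rodrigues(np.array(d["rvec"]))[0]
    W=(c-np.array(d["tvec"]).ravel())@Rm
    W[z==0]=np.nan
    return W
def save(n,f,d=None):
    d=d or cam(n); cv2.imwrite("pics/"+f,d["image"]); np.savez("pics/"+f[:-4],**{k:np.array(v) for k,v in d.items()}); return d
def load(f):
    z=np.load("pics/"+f); return {k:z[k] for k in z.files}
def tool(target,yaw=None):
    "shift in tool axes (cm) to target world pos"
    s=robot.sense();Rm=R.from_rotvec(s["eef_rot"])
    return Rm.inv().apply(np.array(target)-s["tool_pos"])*100
E
python3 - <<'E'
from h import *
a=save("scene","s0.png");b=save("side","d0.png")
cv2.imwrite("pics/b0.png",cv2.resize(np.hstack([a["image"],b["image"]]),(800,300)))
s=robot.sense();print(s);print(R.from_rotvec(s["eef_rot"]).as_matrix().round(3))
E
```

```text
pics
{'t': 0.1, 'q': array([ 1.53760888e+00,  2.55679280e-01,  1.07132816e-01, -4.09153266e-04,
       -1.42390016e+00, -2.84568291e-01]), 'qd': array([-0.00014483, -0.00095981,  0.00262991, -0.00095529,  0.00019478,
        0.00031135]), 'effort': array([-3.74792522e-03, -3.87603700e+01,  2.38473362e+01,  5.37768736e+00,
       -3.73065894e-03, -2.30825471e-06]), 'tool_pos': array([0.17167051, 0.5220568 , 0.23049228]), 'eef_rot': array([ 3.10034394e+00, -4.96858635e-01, -3.05549769e-04]), 'contact_force': array([ 0.40101352,  0.86585121, -0.22669309]), 'wrist_torque': array([-0.04687951, -0.07595726, -0.01697987]), 'finger_force': 0.0, 'finger_gap': 0.0857546001893653}
[[ 0.95  -0.312 -0.   ]
 [-0.312 -0.95  -0.002]
 [ 0.     0.002 -1.   ]]
```

View pics/s0.png

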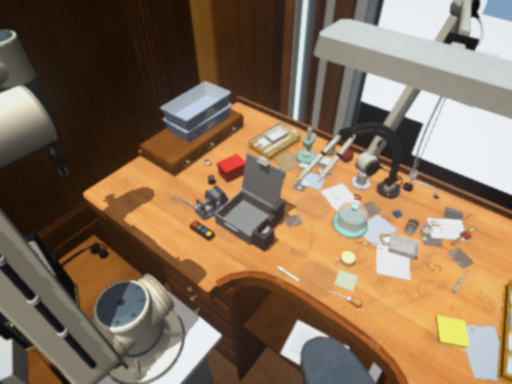

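View pics/d0.png

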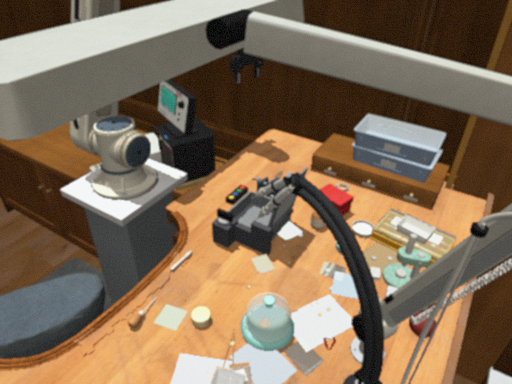

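Run:
```python
from h import *
a=load("s0.npz");W=pts(a)
c=cv2.resize(a["image"][150:320,160:380],(792,612),interpolation=cv2.INTER_CUBIC)[:600];cv2.imwrite("pics/c0.png",c)
for u,v in [(185,200),(200,212),(212,205),(202,230),(288,272),(345,298),(348,257),(210,180),(272,195),(222,210),(262,235),(305,185)]:
    print(u,v,W[v,u].round(3))
print(cv2.Rodrigues(a["rvec"])[0].round(2),a["tvec"])
```

```text
185 200 [0.446 0.292 0.007]
200 212 [0.436 0.203 0.009]
212 205 [0.472 0.173 0.036]
202 230 [0.375 0.132 0.019]
288 272 [ 0.426 -0.194  0.009]
345 298 [ 0.464 -0.377 -0.003]
348 257 [ 0.582 -0.319  0.024]
210 180 [0.577 0.284 0.017]
272 195 [ 0.595 -0.004  0.1  ]
222 210 [0.474 0.126 0.04 ]
262 235 [ 0.453 -0.069  0.072]
305 185 [ 0.792 -0.022  0.007]
[[ 0.62 -0.78 -0.01]
 [-0.57 -0.44 -0.69]
 [ 0.54  0.44 -0.72]] [-0.30387131  0.40461371  0.99863295]
```

View pics/c0.png

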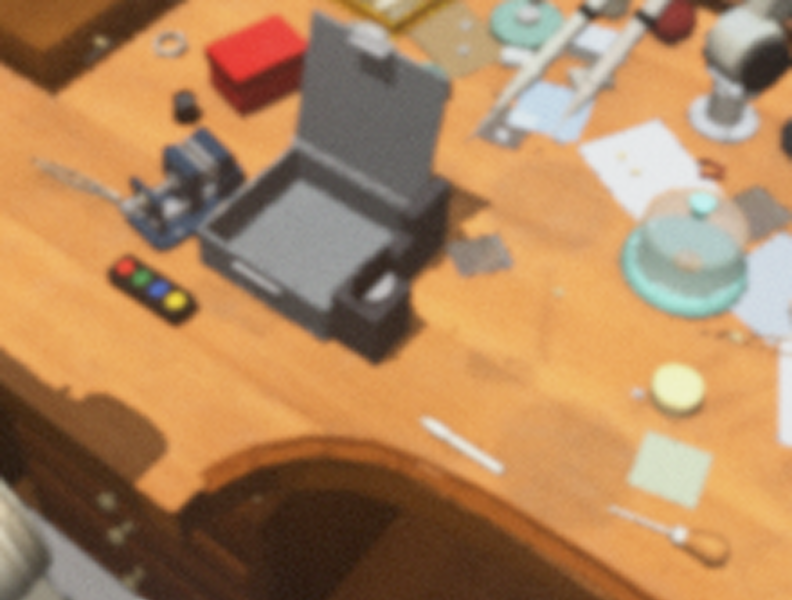

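```bash
python3 -m inch '15.5 7.6 -10 0 0 -18.2 1;15.5 7.6 -10 0 0 -18.2 1;15.5 7.6 -10 0 0 -18.2 1;15.5 7.6 -10 0 0 -18.2 1;15.5 7.6 -10 0 0 -18.2 1' 
python3 -m inch '12.4 12.1 0 0 0 0 1;12.4 12.1 0 0 0 0 1;12.4 12.1 0 0 0 0 1;12.4 12.1 0 0 0 0 1;12.4 12.1 0 0 0 0 1'
python3 - <<'E'
from h import *
d=save("wrist","w0.png");W=pts(d)
C=-cv2.Rodrigues(d["rvec"])[0].T@d["tvec"].ravel();print("cam",C)
for v in (50,192,330): print([W[v,u].round(3).tolist() for u in (50,256,460)])
a=load("s0.npz");A=pts(a)
print("needle",A[184:190,288:300,2].round(2))
m=(A[...,2]>.046)&(A[...,2]<.058)&(A[...,0]>.38)&(A[...,0]<.62)&(A[...,1]>-.15)&(A[...,1]<.15)
r=cv2.minAreaRect(A[m][:,:2].astype(np.float32));print(r)
m=(A[...,2]>.09)&(A[...,2]<.2)&(A[...,0]>.5)&(A[...,0]<.7)&(abs(A[...,1])<.15)
print("lid",np.nanpercentile(A[m],[2,50,98],axis=0).round(3))
m=(A[...,2]>.066)&(A[...,2]<.076)&(A[...,0]>.38)&(A[...,0]<.56)&(A[...,1]<-.0)&(A[...,1]>-.15)
print("block",cv2.minAreaRect(A[m][:,:2].astype(np.float32)))
E
```

```text
t: 0.6
tool_pos: [0.2988, 0.3997, 0.3355]
eef_rot: [-3.136, 0.007, -0.007]
contact_force: [-0.2, -0.0, 0.4]
finger_gap: 0.0855
finger_force: 0.0
t: 1.1
tool_pos: [0.4207, 0.2789, 0.3304]
eef_rot: [3.14, -0.006, -0.002]
contact_force: [-0.8, 1.0, 0.4]
finger_gap: 0.0856
finger_force: 0.0
cam [0.49419153 0.27872666 0.47258391]
[[0.556, 0.538, 0.069], [0.561, 0.279, -0.001], [0.564, -0.018, 0.005]]
[[0.348, 0.624, -0.002], [0.346, 0.281, -0.002], [0.345, -0.059, -0.001]]
[[0.43, 0.34, 0.402], [-0.232, 0.285, -0.34], [0.426, 0.216, 0.398]]
needle [[-0.    0.   -0.   -0.   -0.01  0.    0.22  0.01  0.01  0.01  0.01  0.01]
 [-0.   -0.   -0.   -0.   -0.    0.21  0.01  0.01  0.    0.01  0.01  0.01]
 [-0.   -0.   -0.   -0.    0.21  0.01  0.01  0.01  0.01  0.01  0.01  0.01]
 [-0.01 -0.   -0.    0.21  0.    0.    0.01  0.01  0.01  0.01  0.01  0.01]
 [-0.   -0.01  0.2  -0.    0.   -0.   -0.    0.   -0.    0.01  0.01  0.01]
 [-0.    0.2  -0.   -0.   -0.   -0.   -0.   -0.    0.    0.    0.01  0.01]]
((0.5168737769126892, 0.025828026235103607), (0.16841447353363037, 0.2188107818365097), 5.092714309692383)
lid [[ 0.573 -0.044  0.091]
 [ 0.607  0.038  0.143]
 [ 0.62   0.125  0.197]]
block ((0.5013480186462402, -0.058488473296165466), (0.11603251099586487, 0.0542447455227375), 0.37955132126808167)
```

View pics/w0.png

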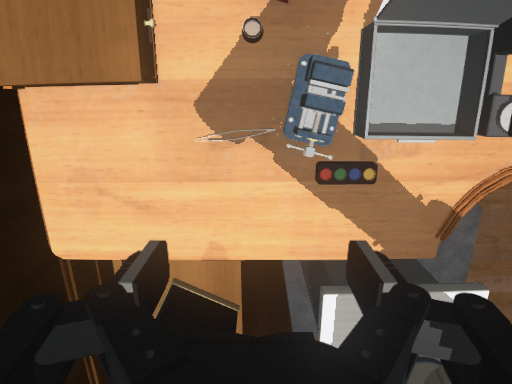

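```bash
python3 -m inch '-2 15 0 0 0 0 1;-2 15 0 0 0 0 1;-2 15 0 0 0 0 1;-2 15 0 0 0 0 1' >/dev/null
python3 -m inch '-2 16 0 0 0 0 1;-2 16 0 0 0 0 1;-2 16 0 0 0 0 1;-2 16 0 0 0 0 1;-2 16 0 0 0 0 1' 
python3 -c "
from h import *
save('wrist','w1.png')
A=pts(load('s0.npz'));print(A[189,289],A[188,290],A[186,292])"
python3 -m inch '0 15 0 0 0 0 1;0 15 0 0 0 0 1;0 15 0 0 0 0 1;0 15 0 0 0 0 1' >/dev/null
python3 -m inch '0 11 0 0 0 0 1;0 11 0 0 0 0 1;0 11 0 0 0 0 1;0 11 0 0 0 0 1' 
python3 -c "
from h import *
b=save('wrist','w2.png');a=load('w1.npz')
cv2.imwrite('pics/w12.png',np.vstack([a['image'][:300],b['image'][:290]]))"
```

```text
t: 2.05
tool_pos: [0.379, -0.0296, 0.3312]
eef_rot: [-3.141, 0.003, -0.0]
contact_force: [-0.3, 0.7, 0.5]
finger_gap: 0.0855
finger_force: 0.0
[ 0.56685157 -0.0866409   0.20279696] [ 0.57105607 -0.08740706  0.20434759] [ 0.57804442 -0.08978471  0.20908858]
t: 2.9
tool_pos: [0.3803, -0.2889, 0.33]
eef_rot: [-3.14, 0.001, 0.003]
contact_force: [0.0, 1.1, -0.4]
finger_gap: 0.0852
finger_force: 0.0
```

View pics/w12.png

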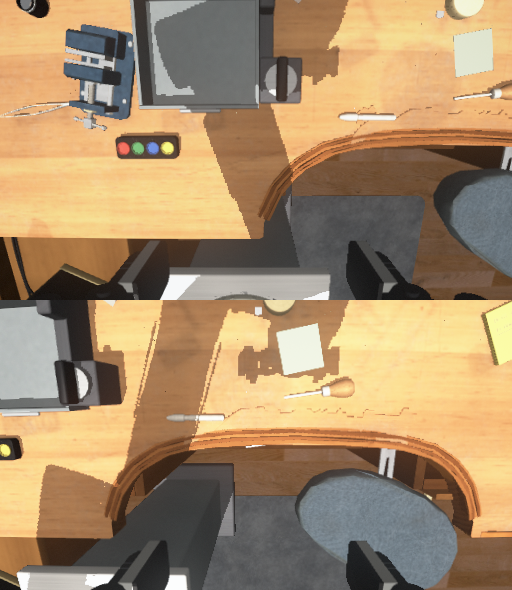

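Run:
```python
from h import *
a=load("w1.npz");A=pts(a);b=load("w2.npz");B=pts(b);c=load("w0.npz");Cc=pts(c)
def box(P,x,y,z,n):
    m=(P[...,0]>x[0])&(P[...,0]<x[1])&(P[...,1]>y[0])&(P[...,1]<y[1])&(P[...,2]>z[0])&(P[...,2]<z[1])
    k,lab,st,_=cv2.connectedComponentsWithStats(m.astype(np.uint8))
    for i in range(1,k):
        if st[i,4]>30:
            Q=P[lab==i]; r=cv2.minAreaRect(Q[:,:2].astype(np.float32))
            cc=cv2.boxPoints(r); print(n,st[i,4],np.round(r[0],4),np.round(r[1],4),round(r[2],1),"z",np.percentile(Q[:,2],[50,98]).round(4), "lo",Q[:,:2].min(0).round(3),Q[:,:2].max(0).round(3))
box(A,(.38,.56),(-.15,0),(.098,.115),"knob")
box(A,(.38,.56),(-.15,0),(.066,.076),"block")
box(A,(.38,.65),(-.05,.2),(.047,.058),"rim")
box(A,(.4,.56),(-.03,.11),(.0,.011),"floor")
box(B,(.3,.6),(-.5,-.12),(.005,.04),"R")
box(Cc,(.38,.5),(.22,.4),(.005,.04),"tw")
box(Cc,(.5,.65),(.2,.35),(.01,.04),"loupe")
box(Cc,(.38,.6),(.13,.24),(.02,.12),"vise")
```

```text
knob 476 [ 0.4742 -0.0586] [0.0122 0.0485] 89.5 z [0.1047 0.1067] lo [ 0.45  -0.065] [ 0.498 -0.052]
block 968 [ 0.4744 -0.0588] [0.0537 0.0543] 89.9 z [0.0705 0.0723] lo [ 0.447 -0.086] [ 0.502 -0.032]
rim 1366 [0.5065 0.0497] [0.1633 0.1337] 89.4 z [0.0515 0.0533] lo [ 0.44  -0.032] [0.574 0.131]
rim 78 [0.5163 0.1619] [0.0073 0.0297] 81.0 z [0.0525 0.0575] lo [0.501 0.156] [0.531 0.167]
rim 57 [0.4833 0.1678] [0.0036 0.0221] 77.0 z [0.0529 0.0578] lo [0.472 0.164] [0.494 0.17 ]
rim 268 [0.4551 0.188 ] [0.0237 0.0434] 89.6 z [0.0526 0.0569] lo [0.433 0.176] [0.477 0.2  ]
rim 45 [0.4218 0.1928] [0.0141 0.0124] 88.7 z [0.0506 0.0574] lo [0.416 0.186] [0.428 0.2  ]
floor 7973 [0.502  0.0424] [0.1351 0.116 ] 89.7 z [0.0047 0.0066] lo [ 0.444 -0.025] [0.56 0.11]
R 362 [ 0.5729 -0.3171] [0.0423 0.0161] 85.8 z [0.0222 0.0246] lo [ 0.564 -0.339] [ 0.582 -0.296]
R 555 [ 0.467  -0.3846] [0.0249 0.0841] 0.5 z [0.0192 0.0254] lo [ 0.454 -0.427] [ 0.48  -0.343]
R 347 [ 0.4258 -0.1954] [0.0847 0.0089] 89.6 z [0.0088 0.0112] lo [ 0.421 -0.238] [ 0.43  -0.153]
R 1086 [ 0.3172 -0.438 ] [0.1231 0.0345] 90.0 z [0.0068 0.0088] lo [ 0.3 -0.5] [ 0.334 -0.376]
tw 432 [0.4665 0.2285] [0.0177 0.0657] 87.7 z [0.0082 0.0297] lo [0.433 0.22 ] [0.499 0.238]
tw 48 [0.4453 0.2701] [0.0077 0.0347] 2.5 z [0.0077 0.0096] lo [0.441 0.253] [0.45  0.288]
tw 34 [0.4263 0.2278] [0.0157 0.0052] 75.2 z [0.0343 0.0398] lo [0.424 0.22 ] [0.431 0.235]
loupe 397 [0.5837 0.2851] [0.027  0.0263] 48.2 z [0.0241 0.0314] lo [0.571 0.271] [0.598 0.299]
loupe 123 [0.5342 0.2066] [0.0057 0.0342] 71.9 z [0.0328 0.0393] lo [0.517 0.2  ] [0.55  0.211]
vise 850 [0.519 0.132] [0.0039 0.1576] 90.0 z [0.0387 0.0715] lo [0.44 0.13] [0.598 0.134]
vise 3101 [0.4805 0.1931] [0.062  0.1338] 78.5 z [0.0661 0.0721] lo [0.413 0.155] [0.55  0.235]
```

```bash
python3 -m inch '9.4 -23 8 0 0 0 0.5;9.4 -23 8 0 0 0 0.5;9.4 -23 8 0 0 0 0.5;9.4 -23 8 0 0 0 0.5;9.4 -23 8 0 0 0 0.5' >/dev/null
python3 -m inch '0 0 8 0 0 0 0.5;0 0 8 0 0 0 0.5;0 0 8 0 0 0 0.5'
python3 - <<'E'
from h import *
s=robot.sense();print(s["q"],tool([.4742,-.0586,.083]),tool([.4742,-.0586,.083]))
W=pts(load("w0.npz"));print([W[v,u].round(3).tolist() for u,v in ((197,139),(236,135),(255,132),(275,130))])
E
```

```text
t: 3.75
tool_pos: [0.4662, -0.0663, 0.1709]
eef_rot: [-3.141, -0.005, 0.013]
contact_force: [-0.4, -0.1, 0.1]
finger_gap: 0.0424
finger_force: 0.0
[ 0.1912132   0.13363995 -0.19922234 -0.00203359 -1.24611811  1.38343734] [ 0.87500989 -0.76489426  8.78443823] [ 0.87500989 -0.76489426  8.78443823]
[[0.433, 0.372, -0.003], [0.439, 0.311, -0.002], [0.443, 0.282, -0.002], [0.446, 0.251, -0.001]]
```

```bash
python3 -m inch '0.8 -0.8 8.7 0 0 0 0.5;0.8 -0.8 8.7 0 0 0 0.5;0.8 -0.8 8.7 0 0 0 0.5;0.8 -0.8 8.7 0 0 0 0.5'
python3 -m inch '0 0 0 0 0 0 0;0 0 0 0 0 0 0;0 0 0 0 0 0 0;0 0 0 0 0 0 0;0 0 0 0 0 0 0' 40
```

```text
t: 4.15
tool_pos: [0.4786, -0.0605, 0.09]
eef_rot: [3.141, 0.003, 0.004]
contact_force: [-0.1, -0.2, 0.5]
finger_gap: 0.0425
finger_force: 0.0
t: 4.65
tool_pos: [0.4791, -0.0582, 0.0905]
eef_rot: [-3.137, 0.001, -0.009]
contact_force: [-3.3, 13.4, 9.2]
finger_gap: 0.0108
finger_force: 40.4
```

```bash
python3 -m inch '0 0 0 0 0 0 0.4;-0.5 0.1 0.6 0 0 0 0.4;-0.5 0.1 0.6 0 0 0 0.4;-0.5 0.1 0.6 0 0 0 0.4'
python3 -m inch '0 0 0 0 0 0 0;0 0 0 0 0 0 0;0 0 0 0 0 0 0;0 0 0 0 0 0 0;0 0 0 0 0 0 0' 50
python3 -m inch '0 0 0 0 0 5 0;0 0 0 0 0 10 0;0 0 0 0 0 10 0;0 0 0 0 0 10 0'
python3 -c "
from h import *
print(robot.sense()['wrist_torque'])"
```

```text
t: 5.05
tool_pos: [0.4719, -0.0623, 0.0816]
eef_rot: [3.141, -0.001, -0.001]
contact_force: [-0.4, 0.1, 0.4]
finger_gap: 0.0343
finger_force: 0.0
t: 5.55
tool_pos: [0.4723, -0.0581, 0.082]
eef_rot: [-3.135, 0.002, -0.002]
contact_force: [-5.3, 18.4, 7.4]
finger_gap: 0.011
finger_force: 51.1
t: 5.95
tool_pos: [0.4724, -0.058, 0.082]
eef_rot: [-3.123, 0.275, -0.001]
contact_force: [-6.0, 20.3, 7.8]
finger_gap: 0.0107
finger_force: 51.2
[ 6.28744467  1.8981074  -0.03908561]
```

```bash
python3 -m inch '0 -0.3 0 0 0 8 0;0 -0.3 0 0 0 16 0;0 -0.3 0 0 0 24 0;0 -0.3 0 0 0 32 0;0 -0.3 0 0 0 40 0'
python3 -m inch '0 0 0 0 0 8 0;0 0 0 0 0 16 0;0 0 0 0 0 24 0;0 0 0 0 0 32 0;0 0 0 0 0 40 0'
python3 -m inch '0 0 0 0 0 8 0;0 0 0 0 0 16 0;0 0 0 0 0 24 0;0 0 0 0 0 32 0;0 0 0 0 0 40 0'
python3 -c "
from h import *
s=robot.sense();print(s['wrist_torque'],s['q'],R.from_rotvec(s['eef_rot']).as_matrix()[:,0])"
```

```text
t: 6.45
tool_pos: [0.4726, -0.0576, 0.0819]
eef_rot: [-2.841, 1.335, 0.002]
contact_force: [-3.6, 7.7, 6.1]
finger_gap: 0.0114
finger_force: 32.6
t: 6.95
tool_pos: [0.473, -0.0574, 0.082]
eef_rot: [-2.213, 2.226, 0.002]
contact_force: [-2.7, 8.6, 4.3]
finger_gap: 0.0107
finger_force: 52.6
t: 7.45
tool_pos: [0.4733, -0.0576, 0.082]
eef_rot: [-1.319, 2.849, 0.002]
contact_force: [-1.0, 6.3, 3.6]
finger_gap: 0.0113
finger_force: 52.3
[2.20633858 0.37095757 0.07282122] [ 0.20713102  0.21508877 -0.34378523 -0.00225059 -1.01024088 -0.90988378] [-0.64723046 -0.7622903  -0.00249779]
```

```bash
python3 -m inch '0 0 0 0 0 6 0;0 0 0 0 0 12 0;0 0 0 0 0 16 0;0 0 0 0 0 16 0'
python3 -c "
from h import *
s=robot.sense();print(s['wrist_torque'])"
python3 -m inch '0 0 0 0 0 0 0.5;0 0 0 0 0 0 0.5;0 0 -10 0 0 0 0.5;0 0 -10 0 0 0 0.5;0 0 -15 0 0 0 0.5'
python3 -c "
from h import *
d=save('scene','s1.png')
cv2.imwrite('pics/c1.png',cv2.resize(d['image'][160:270,180:320],(700,550),interpolation=cv2.INTER_CUBIC))
s=robot.sense();print(s['q'],s['tool_pos'])"
```

```text
t: 7.85
tool_pos: [0.4735, -0.0577, 0.082]
eef_rot: [-0.914, 3.003, 0.002]
contact_force: [-0.6, 6.9, 1.7]
finger_gap: 0.0112
finger_force: 52.3
[ 2.00800475  0.22640506 -0.01994338]
t: 8.35
tool_pos: [0.4722, -0.0595, 0.2335]
eef_rot: [0.918, -3.004, 0.001]
contact_force: [1.9, 0.4, 0.9]
finger_gap: 0.0428
finger_force: 0.0
[ 0.20552567  0.10180331 -0.05364844  0.00566413 -1.40165217 -1.18339499] [ 0.47634646 -0.06047842  0.24295325]
```

View pics/c1.png

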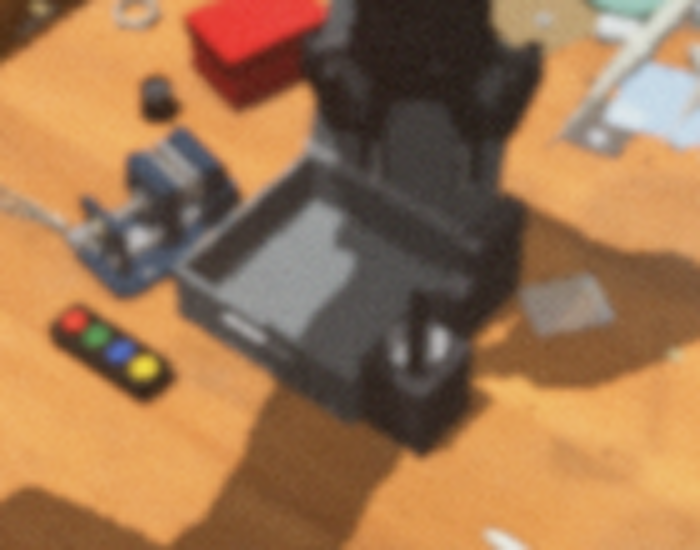

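```bash
cat >> h.py <<'E'
def go(x,y,z,yaw=None):
    s=robot.sense();Rm=R.from_rotvec(s["eef_rot"]);M=Rm.as_matrix()
    cy=np.degrees(np.arctan2(M[1,0],M[0,0]))
    print("shift",tool([x,y,z]).round(2),"yaw now",cy.round(1),"turn z",None if yaw is None else -round(yaw-cy,1),"q6",s["q"][5].round(2))
E
python3 -m inch '0 0 0 0 0 -43 0.4;0 0 0 0 0 -43 0.4;0 0 0 0 0 -43 0.4;0 0 0 0 0 -43 0.4;0 0 0 0 0 -43 0.4;' >/dev/null 2>&1 || python3 -m inch '0 0 0 0 0 -43 0.4;0 0 0 0 0 -43 0.4;0 0 0 0 0 -43 0.4;0 0 0 0 0 -43 0.4;0 0 0 0 0 -43 0.4'
python3 -m inch '0 0 0 0 0 -13 0.4;0 0 0 0 0 -13 0.4;0 0 0 0 0 -13 0.4' 
python3 -m inch '13.5 5 12 0 0 0 0.4;13.5 5 12 0 0 0 0.4;13.5 5 12 0 0 0 0.4;13.5 5 12 0 0 0 0.4;13.5 5 12 0 0 0 0.4'
python3 -c "
from h import *
d=save('wrist','w3.png');W=pts(d)
m=(W[...,2]>.005)&(W[...,2]<.02)&(abs(W[...,0]-.426)<.06)&(abs(W[...,1]+.2)<.1)
print(cv2.minAreaRect(W[m][:,:2].astype(np.float32)),m.sum())
W=pts(cam('scene'));
for n,z in (('knob',(.099,.11)),):
    m=(W[...,2]>z[0])&(W[...,2]<z[1])&(abs(W[...,0]-.4742)<.035)&(abs(W[...,1]+.0586)<.035)
    print(cv2.minAreaRect(W[m][:,:2].astype(np.float32)),m.sum())
go(.4258,-.1954,.004,-90)
"
```

```text
t: 9.2
tool_pos: [0.4727, -0.0593, 0.2315]
eef_rot: [2.221, -2.221, -0.0]
contact_force: [0.2, 0.4, -0.8]
finger_gap: 0.0343
finger_force: 0.0
t: 9.7
tool_pos: [0.4188, -0.1957, 0.1081]
eef_rot: [2.21, -2.226, -0.01]
contact_force: [-0.6, 0.5, -1.1]
finger_gap: 0.0341
finger_force: 0.0
((0.40577754378318787, -0.22359292209148407), (0.14305239915847778, 0.04583602771162987), 88.06314086914062) 1087
((0.4715895652770996, -0.058965519070625305), (0.046828046441078186, 0.011284096166491508), 31.821557998657227) 48
shift [ 0.08 -0.36 10.74] yaw now -90.2 turn z -0.2 q6 0.09
```

View pics/w3.png

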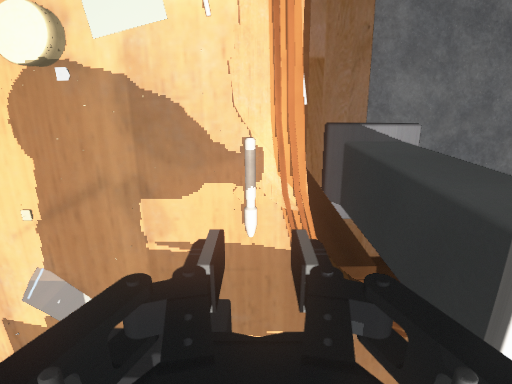

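```bash
python3 -c "
from h import *
W=pts(load('w3.npz'))
for y in (-.215,-.195,-.175):
    m=abs(W[...,1]-y)<.003
    P=W[m]; P=P[(P[:,0]>.35)&(P[:,0]<.44)]; o=P[P[:,0].argsort()][::2]; print(y,[(round(float(p[0]),3),round(float(p[2]),3)) for p in o])
    
"
```

```text
-0.215 [(0.379, 0.003), (0.379, 0.003), (0.379, 0.003), (0.379, 0.004), (0.38, 0.002), (0.38, 0.003), (0.38, 0.003), (0.38, 0.004), (0.381, 0.002), (0.381, 0.002), (0.381, 0.003), (0.381, 0.004), (0.382, 0.003), (0.382, 0.003), (0.382, 0.003), (0.382, 0.003), (0.382, 0.003), (0.383, 0.003), (0.383, 0.003), (0.383, 0.002), (0.383, 0.003), (0.383, 0.004), (0.383, 0.003), (0.384, 0.003), (0.384, 0.003), (0.384, 0.003), (0.384, 0.004), (0.385, 0.003), (0.385, 0.004), (0.385, 0.004), (0.386, 0.001), (0.386, 0.003), (0.386, 0.002), (0.386, 0.003), (0.386, 0.002), (0.386, 0.002), (0.387, 0.002), (0.387, 0.002), (0.387, 0.001), (0.387, 0.002), (0.387, 0.002), (0.388, 0.002), (0.388, 0.002), (0.388, 0.003), (0.389, 0.002), (0.389, 0.002), (0.389, 0.003), (0.389, 0.004), (0.39, 0.002), (0.39, 0.003), (0.39, -0.002), (0.39, -0.001), (0.39, -0.001), (0.391, 0.001), (0.391, -0.001), (0.391, -0.001), (0.391, -0.0), (0.392, -0.002), (0.392, -0.001), (0.392, -0.0), (0.392, 0.0), (0.393, -0.001), (0.393, -0.0), (0.393, -0.0), (0.393, 0.175), (0.393, 0.177), (0.394, 0.177), (0.394, 0.175), (0.394, -0.
[... 28230 characters left out ...]
 (0.428, 0.01), (0.429, 0.009), (0.429, 0.008), (0.429, 0.008), (0.429, 0.008), (0.43, 0.007), (0.43, 0.005), (0.43, 0.007), (0.43, 0.007), (0.431, -0.002), (0.431, -0.002), (0.431, -0.001), (0.431, -0.003), (0.432, -0.001), (0.432, -0.002), (0.432, -0.002), (0.433, -0.002), (0.433, -0.002), (0.433, -0.002), (0.434, -0.002), (0.434, -0.001), (0.434, -0.001), (0.434, -0.003), (0.435, -0.003), (0.435, -0.002), (0.435, -0.002), (0.436, -0.001), (0.436, -0.001), (0.436, -0.003), (0.437, -0.002), (0.437, -0.002), (0.437, -0.002), (0.438, -0.001), (0.438, -0.002), (0.438, -0.002), (0.438, -0.003), (0.438, -0.001), (0.438, -0.002), (0.439, -0.002), (0.439, -0.002), (0.439, -0.002), (0.439, -0.002)]
```

```bash
python3 -m inch '0 -0.4 7 0 0 0 0.4;0 -0.4 7 0 0 0 0.4;0 -0.4 7 0 0 0 0.4;0 -0.4 10.5 0 0 0 0.4;0 -0.4 10.5 0 0 0 0.4'
python3 -m inch '0 0 0 0 0 0 0.4;0 0 0 0 0 0 0;0 0 0 0 0 0 0;0 0 0 0 0 0 0;0 0 0 0 0 0 0' 50
python3 -m inch '0 0 -5 0 0 0 0;0 0 -10 0 0 0 0;0 0 -15 0 0 0 0;0 0 -15 0 0 0 0'
python3 -c "
from h import *
go(.480,.0494,.10)"
```

```text
t: 10.3
tool_pos: [0.4258, -0.1931, 0.0056]
eef_rot: [2.219, -2.221, -0.005]
contact_force: [-1.3, -0.4, -0.5]
finger_gap: 0.0339
finger_force: 0.0
t: 10.8
tool_pos: [0.4282, -0.1941, 0.0087]
eef_rot: [-2.22, 2.22, -0.005]
contact_force: [-1.8, 2.2, 6.1]
finger_gap: 0.0083
finger_force: 48.9
t: 11.2
tool_pos: [0.4311, -0.1954, 0.1654]
eef_rot: [-2.216, 2.215, -0.022]
contact_force: [0.4, -0.1, -0.7]
finger_gap: 0.0087
finger_force: 48.9
shift [-24.51  -4.79   6.51] yaw now -90.0 turn z None q6 0.09
```

```bash
python3 -m inch '-24.5 -4.8 0 0 0 0 0;-24.5 -4.8 0 0 0 0 0;-24.5 -4.8 0 0 0 0 0;-24.5 -4.8 0 0 0 0 0;-24.5 -4.8 0 0 0 0 0'
python3 -m inch '0 0 3 0 0 0 0;0 0 3 0 0 0 0'
python3 -c "
from h import *
d=save('scene','s2.png')
go(.480,.0494,.018)"
```

```text
t: 11.7
tool_pos: [0.4751, 0.0531, 0.1581]
eef_rot: [-2.219, 2.221, -0.002]
contact_force: [1.6, -0.7, 0.2]
finger_gap: 0.0083
finger_force: 48.9
t: 11.9
tool_pos: [0.4726, 0.0518, 0.1245]
eef_rot: [2.22, -2.217, -0.005]
contact_force: [-0.7, -0.4, -1.1]
finger_gap: 0.0086
finger_force: 48.9
shift [ 0.13 -0.67 10.82] yaw now -90.0 turn z None q6 -0.44
```

```bash
python3 -m inch '0 -0.7 5 0 0 0 0;0 -0.7 5 0 0 0 0;0 -0.7 10.3 0 0 0 0;0 -0.7 10.3 0 0 0 0;0 -0.7 10.3 0 0 0 0'
python3 -m inch '0 0 0 0 0 0 0.25;0 0 0 0 0 0 0.25;0 0 0 0 0 0 0.25'
python3 -m inch '0 0 -5 0 0 0 0.25;0 0 -10 0 0 0 0.25;0 0 -15 0 0 0 0.5;0 0 -20 0 0 0 0.5;0 0 -20 0 0 0 0.5'
python3 -c "
from h import *
d=save('wrist','w4.png');W=pts(d)
W=pts(save('scene','s3.png'))
m=(W[...,2]>.005)&(W[...,2]<.032)&(abs(W[...,0]-.467)<.045)&(abs(W[...,1]+.385)<.08)
print(cv2.minAreaRect(W[m][:,:2].astype(np.float32)),m.sum())
go(.467,-.385,.15,-90)"
```

```text
t: 12.45
tool_pos: [0.4824, 0.0502, 0.0253]
eef_rot: [2.22, -2.222, 0.001]
contact_force: [1.0, 0.7, 0.8]
finger_gap: 0.0087
finger_force: 49.0
t: 12.75
tool_pos: [0.4829, 0.0514, 0.0253]
eef_rot: [-2.219, 2.22, -0.002]
contact_force: [0.5, -0.2, 0.8]
finger_gap: 0.021
finger_force: 0.0
t: 13.25
tool_pos: [0.4856, 0.0514, 0.2324]
eef_rot: [-2.212, 2.212, -0.013]
contact_force: [1.2, 1.1, -1.1]
finger_gap: 0.0426
finger_force: 0.0
((0.46212372183799744, -0.3856171667575836), (0.09305614233016968, 0.04897357150912285), 72.30441284179688) 129
shift [43.65  1.54  7.47] yaw now -90.0 turn z -0.0 q6 -0.43
```

View pics/s3.png

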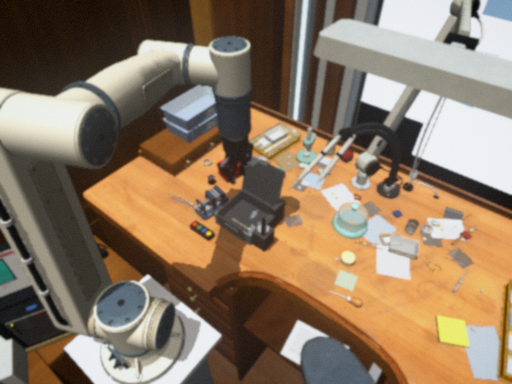

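```bash
python3 -m inch '20 1 1 0 0 0 0.6;20 1 1 0 0 0 0.6;20 1 1 0 0 0 0.6;20 1 1 0 0 0 0.6;20 1 1 0 0 0 0.6' >/dev/null
python3 -m inch '15 0.5 3 0 0 0 0.6;15 0.5 3 0 0 0 0.6;15 0.5 3 0 0 0 0.6;15 0.5 3 0 0 0 0.6;15 0.5 3 0 0 0 0.6'
cat > blob.py <<'E'
from h import *
def blob(f,x,y,zlo=.005,zhi=.04,r=.1,mn=30):
    P=pts(load(f)); m=(abs(P[...,0]-x)<r)&(abs(P[...,1]-y)<r)&(P[...,2]>zlo)&(P[...,2]<zhi)
    k,lab,st,_=cv2.connectedComponentsWithStats(m.astype(np.uint8))
    for i in range(1,k):
        if st[i,4]>mn:
            q=P[lab==i];rr=cv2.minAreaRect(q[:,:2].astype(np.float32));print(st[i,4],np.round(rr[0],4),np.round(rr[1],4),round(rr[2],1),"pix",st[i,:4],"ztop",q[:,2].max().round(3))
            e=np.linalg.eigh(np.cov(q[:,:2].T))[1][:,1];print("  axis deg",np.degrees(np.arctan2(e[1],e[0])).round(1),"mean",q.mean(0).round(3))
E
python3 -c "
from blob import *
save('wrist','w5.png');blob('w5.npz',.467,-.385);go(.467,-.38,.02,-80)"
```

```text
t: 14.35
tool_pos: [0.4656, -0.2994, 0.1818]
eef_rot: [2.217, -2.224, -0.005]
contact_force: [0.6, 0.2, 0.1]
finger_gap: 0.0513
finger_force: 0.0
1216 [ 0.4667 -0.3851] [0.0255 0.0827] 1.0 pix [242  37  28  90] ztop 0.027
  axis deg 98.6 mean [ 0.465 -0.401  0.019]
127 [ 0.5652 -0.3195] [0.0035 0.0209] 0.2 pix [156 142   8  22] ztop 0.024
  axis deg 90.9 mean [ 0.565 -0.32   0.017]
shift [ 8.16 -0.13 16.25] yaw now -90.1 turn z -10.1 q6 0.29
```

View pics/w5.png

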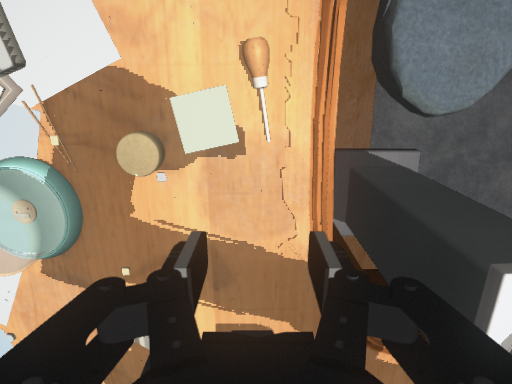

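```bash
python3 -m inch '8 0.4 8 0 0 -8 0.6;8 0.4 8 0 0 -8 0.6;8 0.4 8 0 0 -8 0.6;8 0.4 8 0 0 -8 0.6'
python3 -c "
from h import *
cam('scene');go(.462,-.378,.008,-82)"
```

```text
t: 14.8
tool_pos: [0.4619, -0.3781, 0.1018]
eef_rot: [2.369, -2.062, -0.006]
contact_force: [0.4, 0.8, 0.1]
finger_gap: 0.0511
finger_force: 0.0
shift [-0.01  0.08  9.57] yaw now -82.0 turn z -0.0 q6 0.56
```

```bash
python3 -m inch '0 0 5 0 0 0 0.6;0 0 9.5 0 0 0 0.6;0 0 9.5 0 0 0 0.6;0 0 9.5 0 0 0 0.6'
python3 -m inch '0 0 0 0 0 0 0;0 0 0 0 0 0 0;0 0 0 0 0 0 0;0 0 0 0 0 0 0;0 0 0 0 0 0 0' 50
python3 -m inch '0 0 -5 0 0 0 0;0 0 -10 0 0 0 0;0 0 -15 0 0 0 0;0 0 -15 0 0 0 0'
python3 -c "
from h import *
cam('wrist');go(.51,.0494,.16,-90)"
```

```text
t: 15.25
tool_pos: [0.464, -0.3787, 0.011]
eef_rot: [2.372, -2.059, 0.003]
contact_force: [0.5, -0.3, 1.2]
finger_gap: 0.0512
finger_force: 0.0
t: 15.75
tool_pos: [0.4649, -0.3799, 0.0123]
eef_rot: [-2.37, 2.06, -0.01]
contact_force: [0.8, 1.5, 7.3]
finger_gap: 0.0247
finger_force: 50.2
t: 16.15
tool_pos: [0.4663, -0.382, 0.1693]
eef_rot: [-2.37, 2.06, -0.029]
contact_force: [0.5, -0.4, 1.1]
finger_gap: 0.0248
finger_force: 49.4
shift [-41.95 -10.42   0.3 ] yaw now -82.0 turn z 8.0 q6 0.56
```

```bash
python3 -m inch '0 0 0 0 0 8 0;0 0 0 0 0 8 0' >/dev/null
python3 -m inch '-24 0 0 0 0 0 0;-24 0 0 0 0 0 0;-24 0 0 0 0 0 0;-24 0 0 0 0 0 0;-24 0 0 0 0 0 0' >/dev/null
python3 -m inch '-19 0 0 0 0 0 0;-19 0 0 0 0 0 0;-19 0 0 0 0 0 0;-19 0 0 0 0 0 0;-19 -3 0 0 0 0 0' 
python3 -c "
from h import *
cam('wrist');go(.52,.0494,.04,-90)"
```

```text
t: 17.4
tool_pos: [0.4911, 0.0558, 0.1592]
eef_rot: [-2.232, 2.209, 0.002]
contact_force: [1.0, 0.6, 1.3]
finger_gap: 0.025
finger_force: 49.4
shift [ 0.47 -2.34 11.88] yaw now -89.5 turn z 0.5 q6 -0.42
```

```bash
python3 -m inch '0.4 -3.3 6 0 0 0 0;0.4 -3.3 6 0 0 0 0;0.4 -3.3 6 0 0 0 0;0.4 -3.3 13.8 0 0 0 0;0.4 -3.3 13.8 0 0 0 0'
python3 -m inch '0 0 0 0 0 0 0;0 0 0 0 0 0 0.4;0 0 0 0 0 0 0.4;0 0 0 0 0 0 0.4'
python3 -m inch '0 0 -5 0 0 0 0.4;0 0 -10 0 0 0 0.4;0 1 -15 0 0 0 0.4;0 3 -20 0 0 0 0.4;0 3 -20 0 0 0 0.4'
python3 -c "
from h import *
cam('wrist');go(.455,.19,.25,-90)"
```

```text
t: 17.95
tool_pos: [0.5251, 0.0468, 0.0196]
eef_rot: [-2.222, 2.221, 0.001]
contact_force: [-1.4, 0.0, -1.2]
finger_gap: 0.025
finger_force: 49.5
t: 18.35
tool_pos: [0.5268, 0.0473, 0.0225]
eef_rot: [-2.219, 2.22, -0.002]
contact_force: [1.0, -0.5, -0.8]
finger_gap: 0.0339
finger_force: 0.0
t: 18.85
tool_pos: [0.4978, 0.0472, 0.229]
eef_rot: [-2.213, 2.213, -0.012]
contact_force: [0.6, 0.2, 0.1]
finger_gap: 0.0343
finger_force: 0.0
shift [-14.26   4.19  -2.36] yaw now -90.0 turn z 0.0 q6 -0.41
```

```bash
python3 -m inch '-10 1 0 0 0 0 0.5;-10 1 0 0 0 0 0.5;-10 1 0 0 0 0 0.5' >/dev/null
python3 -c "
from blob import *
d=save('wrist','w6.png')"
python3 -m inch '-23 5 0 0 0 0 0.5;-23 5 0 0 0 0 0.5;-23 5 0 0 0 0 0.5;-23 5 0 0 0 0 0.5;-23 5 0 0 0 0 0.5' 
python3 -c "
from blob import *
save('wrist','w7.png');blob('w7.npz',.44,.31,zlo=.004,r=.08);go(.4395,.3115,.008,-84)
cv2.imwrite('pics/w67.png',np.vstack([load('w6.npz')['image'][:290],load('w7.npz')['image'][:290]]))"
```

```text
t: 19.75
tool_pos: [0.4354, 0.3786, 0.22]
eef_rot: [2.221, -2.221, -0.0]
contact_force: [0.3, 0.1, -0.8]
finger_gap: 0.0429
finger_force: 0.0
42 [0.4266 0.233 ] [0.006  0.0059] 89.4 pix [264  18   7   8] ztop 0.036
  axis deg -148.8 mean [0.427 0.233 0.033]
306 [0.4616 0.2341] [0.0083 0.0543] 89.5 pix [208  24  52  10] ztop 0.012
  axis deg 176.5 mean [0.456 0.233 0.008]
189 [0.4412 0.3019] [0.0132 0.1001] 8.1 pix [245  47  16  93] ztop 0.01
  axis deg 95.6 mean [0.443 0.291 0.008]
shift [ 7.08 -0.51 21.1 ] yaw now -89.9 turn z -5.9 q6 -0.99
```

View pics/w67.png

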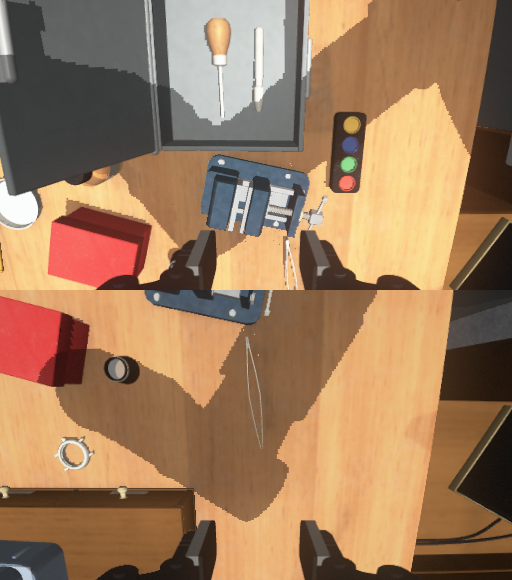

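```bash
python3 -c "
from h import *
W=pts(load('w7.npz'));print(np.nanmedian(W[46:51,246:250],(0,1)),np.nanmedian(W[155:158,260:264],(0,1)),np.nanmedian(W[100:105,250:262],(0,1)))"
python3 -m inch '7.1 -0.5 12 0 0 -6 0.5;7.1 -0.5 12 0 0 -6 0.5;7.1 -0.5 12 0 0 -6 0.5;7.1 -0.5 12 0 0 -6 0.5'
python3 -c "
from h import *
cam('scene');go(.4395,.3115,.006,-84)"
```

```text
[0.44681151 0.25337583 0.00684148] [ 0.43117754  0.37277824 -0.00084454] [ 0.43770197  0.31029459 -0.00198097]
t: 20.2
tool_pos: [0.438, 0.3001, 0.0951]
eef_rot: [2.321, -2.099, -0.002]
contact_force: [0.9, -0.2, -0.7]
finger_gap: 0.0426
finger_force: 0.0
shift [-0.92 -0.07  9.22] yaw now -84.2 turn z -0.2 q6 -0.79
```

```bash
python3 -m inch '-0.9 0 5 0 0 0 0.5;-0.9 0 9 0 0 0 0.5;-0.9 0 9 0 0 0 0.5;-0.9 0 9 0 0 0 0.5'
python3 -m inch '0 0 0.1 0 0 0 0;0 0 0.1 0 0 0 0;0 0 0.1 0 0 0 0;0 0 0.1 0 0 0 0;0 0 0.1 0 0 0 0' 40
python3 -m inch '0 0 -5 0 0 0 0;0 0 -10 0 0 0 0;0 0 -15 0 0 0 0;0 0 -15 0 0 0 0'
python3 -c "
from h import *
cam('wrist');go(.502,.0494,.16,-90)"
```

```text
t: 20.65
tool_pos: [0.4413, 0.3156, 0.0122]
eef_rot: [-2.334, 2.101, -0.002]
contact_force: [1.0, 0.7, 0.8]
finger_gap: 0.0428
finger_force: 0.0
t: 21.15
tool_pos: [0.4403, 0.3152, 0.0101]
eef_rot: [-2.333, 2.102, 0.0]
contact_force: [-0.7, 0.1, 0.2]
finger_gap: 0.0004
finger_force: 0.0
t: 21.55
tool_pos: [0.4435, 0.3176, 0.168]
eef_rot: [-2.324, 2.092, -0.003]
contact_force: [-0.3, 0.4, -0.7]
finger_gap: 0.0004
finger_force: 0.0
shift [27.21 -3.2   0.27] yaw now -84.0 turn z 6.0 q6 -0.81
```

```bash
python3 -m inch '-6 0 -4 0 0 0 0.5;-6 0 -4 0 0 0 0.5;-6 0 -4 0 0 0 0.5'
python3 -c "
from blob import *
d=save('wrist','w8.png');blob('w8.npz',.44,.31,zlo=.004,r=.09)"
```

```text
t: 21.9
tool_pos: [0.4339, 0.377, 0.2003]
eef_rot: [-2.335, 2.099, 0.0]
contact_force: [0.7, -0.6, 0.8]
finger_gap: 0.0418
finger_force: 0.0
1345 [0.4808 0.2294] [0.0187 0.0983] 89.9 pix [178   1 100  30] ztop 0.04
  axis deg 175.6 mean [0.469 0.227 0.01 ]
82 [0.4272 0.2282] [0.0162 0.0058] 87.0 pix [279   3  10  22] ztop 0.039
  axis deg 78.2 mean [0.427 0.229 0.035]
90 [0.4436 0.2757] [0.005 0.047] 13.5 pix [256  45   9  48] ztop 0.011
  axis deg 105.6 mean [0.444 0.27  0.008]
85 [0.4449 0.3102] [0.0038 0.0795] 6.8 pix [253  63   5  78] ztop 0.01
  axis deg 96.3 mean [0.445 0.309 0.007]
```

View pics/w8.png

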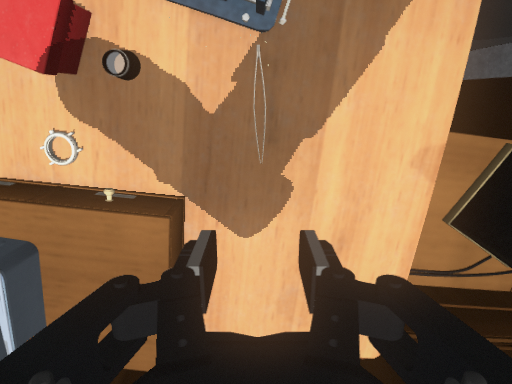

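```bash
python3 -c "
from h import *
W=pts(load('w8.npz'));a=np.nanmedian(W[43:48,256:261],(0,1));b=np.nanmedian(W[159:163,260:264],(0,1));c=(a+b)/2;print(a,b,c);go(c[0],c[1],.08,-83)"
```

```text
[ 0.44750398  0.25286933 -0.00057261] [ 0.43106413  0.37296724 -0.00129771] [ 0.43928406  0.31291829 -0.00093516]
shift [ 6.29  0.08 11.92] yaw now -84.0 turn z -1.0 q6 -0.88
```

```bash
python3 -m inch '6.3 0.1 12 0 0 -1 0.4;6.3 0.1 12 0 0 -1 0.4;6.3 0.1 12 0 0 -1 0.4;6.3 0.1 12 0 0 -1 0.4' >/dev/null
python3 -m inch '0 0 5 0 0 0 0.4;0 0 7 0 0 0 0.4;0 0 7 0 0 0 0.4;0 0 7 0 0 0 0.4;0 0 7 0 0 0 0.4'
python3 -c "
from h import *
cam('scene');go(.4393,.3129,.002)"
```

```text
t: 22.85
tool_pos: [0.4406, 0.3132, 0.0117]
eef_rot: [-2.35, 2.079, -0.001]
contact_force: [0.4, -0.9, 0.5]
finger_gap: 0.0342
finger_force: 0.0
shift [0.01 0.12 0.96] yaw now -83.0 turn z None q6 -0.79
```

```bash
python3 -m inch '0 0 0.9 0 0 0 0.4;0 0 0.9 0 0 0 0.4;0 0 0.9 0 0 0 0.4'
python3 -m inch '0 0 0 0 0 0 0;0 0 0 0 0 0 0;0 0 0 0 0 0 0;0 0 0 0 0 0 0;0 0 0 0 0 0 0' 40
```

```text
t: 23.2
tool_pos: [0.4393, 0.3118, 0.0006]
eef_rot: [2.352, -2.082, 0.0]
contact_force: [0.2, -0.2, 0.7]
finger_gap: 0.0342
finger_force: 0.0
t: 23.7
tool_pos: [0.4396, 0.312, 0.0009]
eef_rot: [-2.352, 2.082, -0.0]
contact_force: [0.2, -0.8, 2.0]
finger_gap: 0.0117
finger_force: 39.8
```

```bash
python3 -m inch '0 0 -3 0 0 0 0;0 0 -8 0 0 0 0;0 0 -13 0 0 0 0;0 0 -17 0 0 7 0;0 0 -17 0 0 7 0' 60 
python3 -m inch '24 0 0 0 0 0 0;24 0 0 0 0 0 0;24 0 0 0 0 0 0;24 0 0 0 0 0 0;24 -3 0 0 0 0 0' 
python3 -c "
from h import *
cam('wrist');go(.502,.0494,.04,-90)"
```

```text
t: 24.2
tool_pos: [0.4421, 0.3141, 0.1773]
eef_rot: [-2.209, 2.216, -0.001]
contact_force: [-0.1, 1.4, -0.2]
finger_gap: 0.0103
finger_force: 61.0
t: 24.7
tool_pos: [0.4667, 0.0697, 0.1706]
eef_rot: [2.222, -2.22, -0.002]
contact_force: [1.1, 1.3, 1.1]
finger_gap: 0.0104
finger_force: 61.0
shift [ 1.48 -3.05 13.06] yaw now -90.2 turn z -0.2 q6 -0.47
```

```bash
python3 -m inch '1.5 -3 5 0 0 0 0;1.5 -3 5 0 0 0 0;1.5 -3 10 0 0 0 0;1.5 -3 13 0 0 0 0;1.5 -3 13 0 0 0 0'
python3 -m inch '0 0 0.3 0 0 0 0;0 0 0.3 0 0 0 0.25;0 0 0.3 0 0 0 0.25;0 0 0.3 0 0 0 0.25'
python3 -m inch '0 0 -5 0 0 0 0.25;0 0 -10 0 0 0 0.25;0 1 -15 0 0 0 0.25;-7 1 -20 0 0 0 0.25;-7 1 -20 0 0 0 0.25'
python3 -c "
from blob import *
d=save('wrist','w9.png');W=pts(d)
for u,v in ((240,60),): pass
blob('w9.npz',.514,.0494,zlo=.009,zhi=.05,r=.065)
go(.46,.05,.25)"
```

```text
t: 25.25
tool_pos: [0.4956, 0.0559, 0.0365]
eef_rot: [2.214, -2.217, -0.007]
contact_force: [-0.6, 0.5, -0.5]
finger_gap: 0.0109
finger_force: 61.0
t: 25.65
tool_pos: [0.5001, 0.0573, 0.039]
eef_rot: [-2.219, 2.22, -0.002]
contact_force: [0.0, 0.8, -0.1]
finger_gap: 0.0214
finger_force: 0.0
t: 26.15
tool_pos: [0.4898, 0.128, 0.2418]
eef_rot: [-2.215, 2.219, -0.003]
contact_force: [0.8, 0.1, -0.4]
finger_gap: 0.0215
finger_force: 0.0
164 [0.5016 0.0495] [0.1022 0.0118] 89.0 pix [244  45  11  92] ztop 0.016
  axis deg 88.6 mean [0.504 0.037 0.014]
886 [0.5286 0.0452] [0.0911 0.0244] 86.3 pix [215  46  23  83] ztop 0.031
  axis deg 90.1 mean [0.526 0.027 0.023]
607 [0.4845 0.0499] [0.0845 0.0108] 90.0 pix [259  54  10  76] ztop 0.017
  axis deg 90.1 mean [0.485 0.049 0.014]
shift [ 8.15  3.13 -0.65] yaw now -89.9 turn z None q6 -0.57
```

View pics/w9.png

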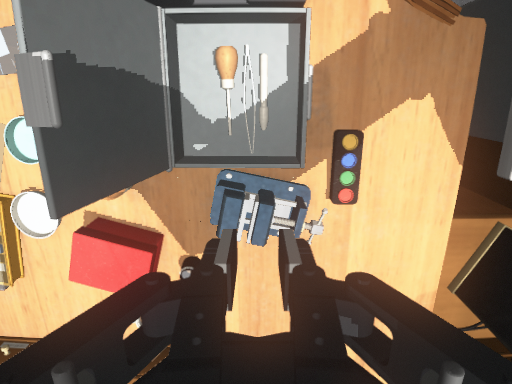

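```bash
python3 -c "
from h import *
for f in ('w9.npz','w6.npz'):
    W=pts(load(f));m=(W[...,0]>.635)&(W[...,0]<.73)&(W[...,1]>-.02)&(W[...,1]<.13)&(W[...,2]<.19);print(m.sum(),W[m][:,2].max() if m.any() else 0)
W=pts(load('s0.npz'));print(W[283:288,458:463].reshape(-1,3)[::6])
m=(W[...,0]>.25)&(W[...,0]<.75)&(W[...,1]>-.7)&(W[...,1]<.55)&(W[...,2]>.006)&(W[...,2]<.03)
k,lab,st,c=cv2.connectedComponentsWithStats(m.astype(np.uint8))
print([(st[i].tolist(),W[lab==i].mean(0).round(2).tolist()) for i in range(1,k) if st[i,4]>12])"
python3 -m inch '0 0 -5 0 0 0 0;0 0 -5 0 0 0 0;0 0 -6 0 0 0 0' >/dev/null
python3 -m inch '7 -17.5 0 0 0 0 0;7 -17.5 0 0 0 0 0;7 -17.5 0 0 0 0 0;7 -17.5 0 0 0 0 0;7 -17.5 0 0 0 0 0'
python3 -c "
from h import *
cam('scene');go(.665,.058,.17)"
```

```text
0 0
0 0
[[ 0.71056178 -0.62678612  0.01434915]
 [ 0.71479454 -0.63121218  0.00735027]
 [ 0.72044565 -0.63591248 -0.00136049]
 [ 0.72116053 -0.63981481 -0.00419545]
 [ 0.71935768 -0.64327856 -0.00401698]]
[([154, 143, 60, 33, 261], [0.6, 0.44, 0.02]), ([218, 169, 27, 12, 104], [0.65, 0.24, 0.02]), ([208, 175, 7, 9, 54], [0.58, 0.28, 0.02]), ([220, 195, 52, 29, 283], [0.55, 0.09, 0.02]), ([196, 198, 33, 21, 237], [0.47, 0.18, 0.01]), ([232, 208, 7, 10, 23], [0.51, 0.1, 0.01]), ([242, 209, 8, 10, 20], [0.54, 0.07, 0.01]), ([271, 213, 31, 15, 142], [0.6, -0.07, 0.01]), ([333, 213, 35, 25, 275], [0.69, -0.26, 0.02]), ([261, 215, 5, 7, 15], [0.55, 0.0, 0.01]), ([244, 216, 16, 9, 36], [0.53, 0.03, 0.01]), ([215, 218, 59, 33, 231], [0.44, 0.0, 0.02]), ([190, 220, 25, 20, 239], [0.38, 0.14, 0.02]), ([242, 227, 9, 7, 13], [0.48, 0.02, 0.01]), ([380, 233, 39, 25, 399], [0.72, -0.43, 0.02]), ([341, 251, 15, 15, 165], [0.58, -0.32, 0.02]), ([277, 266, 23, 16, 65], [0.42, -0.2, 0.01]), ([455, 277, 9, 13, 24], [0.72, -0.63, 0.01]), ([343, 296, 20, 11, 119], [0.46, -0.41, 0.02]), ([436, 316, 32, 30, 572], [0.55, -0.66, 0.01]), ([304, 337, 53, 40, 726], [0.29, -0.42, 0.01])]
t: 27.0
tool_pos: [0.667, 0.0545, 0.2927]
eef_rot: [2.212, -2.222, -0.005]
contact_force: [-0.5, 0.4, -2.2]
finger_gap: -0.0004
finger_force: 0.0
shift [-2.700e-01  1.000e-02  1.243e+01] yaw now -90.2 turn z None q6 -0.32
```

```bash
python3 -m inch '0 0 5 0 0 0 0;0 0 10 0 0 0 0;0 0 12.4 0 0 0 0;0 0 12.4 0 0 0 0'
python3 -m inch '0 2 0 0 0 0 0;0 4 0 0 0 0 0;0 5.8 0 0 0 0 0;0 7.8 0.2 0 0 0 0'
python3 -c "
from h import *
cam('scene');go(.568,.058,.164)"
```

```text
t: 27.45
tool_pos: [0.6612, 0.0568, 0.1701]
eef_rot: [2.217, -2.217, -0.007]
contact_force: [-0.1, -0.5, 0.2]
finger_gap: -0.0001
finger_force: 0.0
t: 27.85
tool_pos: [0.5871, 0.0572, 0.1756]
eef_rot: [-2.218, 2.218, -0.006]
contact_force: [-0.1, 0.1, 0.8]
finger_gap: 0.0001
finger_force: 0.3
shift [-0.07  1.64  1.15] yaw now -90.0 turn z None q6 -0.36
```

```bash
python3 -m inch '0 1.6 1 0 0 0 0;0 3.6 1.8 0 0 0 0;0 5.2 3 0 0 0 0;0 6.7 4.5 0 0 0 0;0 7.8 6 0 0 0 0'
python3 -m inch '0 0.8 1.4 0 0 0 0;0 1.2 2.7 0 0 0 0;0 1.4 3.7 0 0 0 0;0 1.4 3.7 0 0 0 0'
python3 -c "
from h import *
d=save('scene','s4.png')
cv2.imwrite('pics/c4.png',cv2.resize(d['image'][130:270,180:320],(560,560),interpolation=cv2.INTER_CUBIC))
go(.494,.058,.088)"
```

```text
t: 28.4
tool_pos: [0.5093, 0.0575, 0.1148]
eef_rot: [-2.218, 2.217, -0.005]
contact_force: [-0.2, 0.7, 1.3]
finger_gap: -0.0004
finger_force: 0.6
t: 28.8
tool_pos: [0.4946, 0.0572, 0.0754]
eef_rot: [-2.221, 2.221, -0.001]
contact_force: [0.0, -0.6, 1.2]
finger_gap: 0.0002
finger_force: 0.2
shift [-0.08  0.1  -1.22] yaw now -90.0 turn z None q6 -0.43
```

View pics/c4.png

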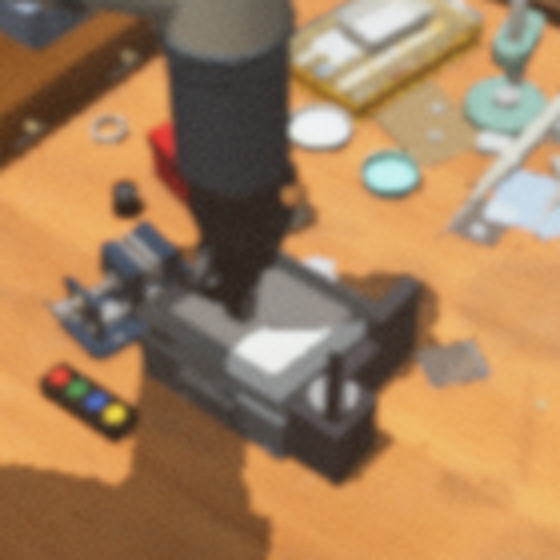

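```bash
python3 -m inch '0 1.5 0 0 0 0 0;0 3 0 0 0 0 0;0 3 1 0 0 0 0;0 3 1.5 0 0 0 0;0 3 1.5 0 0 0 0'
python3 -m inch '0 0 0.3 0 0 0 0;0 0 0.3 0 0 0 0'
```

```text
t: 29.35
tool_pos: [0.4646, 0.0569, 0.0591]
eef_rot: [2.22, -2.222, -0.0]
contact_force: [-0.1, 0.9, 0.2]
finger_gap: 0.0001
finger_force: 0.3
t: 29.55
tool_pos: [0.4649, 0.0569, 0.0565]
eef_rot: [-2.221, 2.222, -0.001]
contact_force: [0.9, -0.0, 1.2]
finger_gap: -0.0001
finger_force: 0.6
```

```bash
python3 -m inch '0 0 0.2 0 0 0 0;0 0 0.2 0 0 0 0;0 0 0.3 0 0 0 0'
python3 -m inch '0 0 0.2 0 0 0 0;0 0 0.2 0 0 0 0'
```

```text
t: 29.85
tool_pos: [0.4649, 0.0569, 0.054]
eef_rot: [-2.22, 2.221, -0.001]
contact_force: [0.5, -1.1, 3.3]
finger_gap: -0.0001
finger_force: 1.5
t: 30.05
tool_pos: [0.4648, 0.0569, 0.0519]
eef_rot: [-2.22, 2.221, -0.001]
contact_force: [1.4, -1.3, 4.1]
finger_gap: -0.0002
finger_force: 1.6
```

```bash
python3 -c "
from h import *
W=pts(cam('scene'))
for x in (.45,.47,.5,.53,.56):
    m=(abs(W[...,0]-x)<.006)&(W[...,1]>-.02)&(W[...,1]<.02)&(W[...,2]<.12);print(x,np.nanmedian(W[m][:,2]).round(4))"
```

```text
0.45 0.0512
0.47 0.0528
0.5 0.0539
0.53 0.0555
0.56 0.0567
```

```bash
python3 -m inch '0 0 0.2 0 0 0 0;0 0 0.3 0 0 0 0'
python3 -m inch '0 0 0.2 0 0 0 0;0 0 0.3 0 0 0 0'
```

```text
t: 30.3
tool_pos: [0.465, 0.057, 0.049]
eef_rot: [-2.22, 2.221, -0.002]
contact_force: [1.5, -0.9, 5.4]
finger_gap: 0.0001
finger_force: 2.6
t: 30.5
tool_pos: [0.4651, 0.057, 0.0461]
eef_rot: [-2.22, 2.221, -0.002]
contact_force: [2.4, -1.6, 6.9]
finger_gap: -0.0003
finger_force: 3.2
```

```bash
python3 -c "
from h import *
d=save('side','d5.png');e=save('scene','s5.png')
a=cv2.resize(e['image'][170:260,200:300],(500,450),interpolation=cv2.INTER_CUBIC);b=cv2.resize(d['image'][150:260,200:320],(300,275),interpolation=cv2.INTER_CUBIC)
b=cv2.copyMakeBorder(b,0,175,0,0,0);cv2.imwrite('pics/c5.png',np.hstack([a,b]))
W=pts(e)
for x in (.445,.46,.5,.56): 
  for y in (-.01,.11): 
    m=(abs(W[...,0]-x)<.006)&(abs(W[...,1]-y)<.012)&(W[...,2]<.12);print(x,y,m.sum(),np.nanmedian(W[m][:,2]).round(4))"
```

```text
0.445 -0.01 22 0.0426
0.445 0.11 30 0.0236
0.46 -0.01 18 0.0445
0.46 0.11 5 0.0427
0.5 -0.01 23 0.0503
0.5 0.11 0 nan
0.56 -0.01 20 0.0553
0.56 0.11 0 nan
  return np.nanmean(a, axis, out=out, keepdims=keepdims)
```

View pics/c5.png

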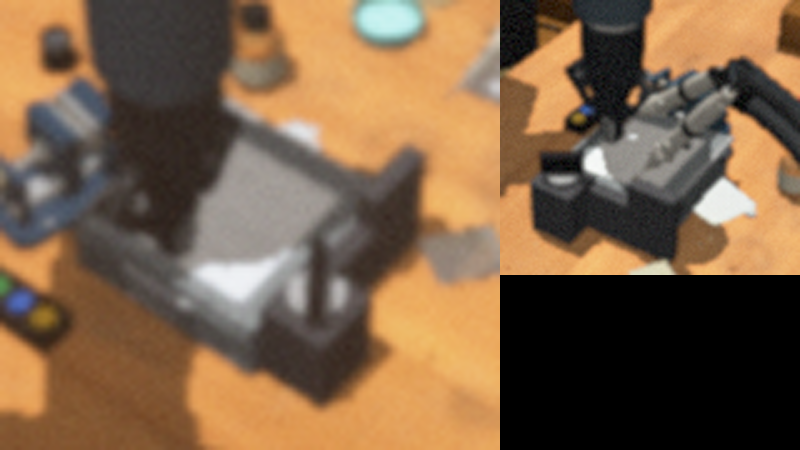

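```bash
python3 -m inch '0 0 -1 0 0 0 0;0 0 -2 0 0 0 0;0 0 -4 0 0 0 0;0 0 -8 0 0 0 0;0 0 -12 0 0 0 0' 
python3 -c "
from h import *
e=save('scene','s6.png')
W=pts(e)
for x in (.445,.46,.5,.56): 
    m=(abs(W[...,0]-x)<.006)&(abs(W[...,1]-0)<.02)&(W[...,2]<.2);print(x,m.sum(),np.nanmedian(W[m][:,2]).round(4))
m=(W[...,2]>.099)&(W[...,2]<.11)&(abs(W[...,0]-.4742)<.035)&(abs(W[...,1]+.0586)<.035)
print(cv2.minAreaRect(W[m][:,:2].astype(np.float32)),m.sum())
go(.4742,-.0586,.16,-147)"
```

```text
t: 31.1
tool_pos: [0.4625, 0.0565, 0.1664]
eef_rot: [2.218, -2.22, -0.004]
contact_force: [0.8, 1.3, -0.6]
finger_gap: -0.0
finger_force: 0.0
0.445 53 0.06
0.46 33 0.0606
0.5 31 0.0609
0.56 29 0.0588
((0.4714624583721161, -0.05907542631030083), (0.04885686933994293, 0.011641161516308784), 31.739370346069336) 48
shift [11.57 -0.74  1.39] yaw now -90.0 turn z 57.0 q6 -0.46
```

```bash
python3 -m inch '0 0 0 0 0 40 0.5;0 0 0 0 0 40 0.5;0 0 0 0 0 40 0.5;0 0 0 0 0 40 0.5;0 0 0 0 0 40 0.5' >/dev/null
python3 -m inch '0 0 0 0 0 18 0.5;0 0 0 0 0 18 0.5;0 0 0 0 0 18 0.5'
python3 -c "
from h import *
cam('wrist');go(.4742,-.0586,.12,-148)"
```

```text
t: 31.95
tool_pos: [0.4633, 0.0568, 0.1654]
eef_rot: [0.861, -3.019, -0.001]
contact_force: [-0.1, -0.3, 0.3]
finger_gap: 0.0431
finger_force: 0.0
shift [  5.21 -10.36   4.54] yaw now -148.0 turn z 0.0 q6 -1.47
```

```bash
python3 -m inch '5.2 -10.4 0 0 0 0 0.5;5.2 -10.4 0 0 0 0 0.5;5.2 -10.4 0 0 0 0 0.5;5.2 -10.4 4.5 0 0 0 0.5;5.2 -10.4 4.5 0 0 0 0.5' >/dev/null
python3 -c "
from h import *
cam('wrist');go(.4742,-.0586,.083,-148)"
```

```text
shift [-0.18 -0.03  3.58] yaw now -147.9 turn z 0.1 q6 -1.22
```

```bash
python3 -m inch '-0.2 0 3.5 0 0 0 0.5;-0.2 0 3.5 0 0 0 0.5;-0.2 0 3.5 0 0 0 0.5;-0.2 0 3.5 0 0 0 0' 50
python3 -m inch '0 0 0 0 0 0 0;0 0 0 0 0 0 0;0 0 0 0 0 0 0;0 0 0 0 0 0 0'
python3 -m inch '0 0 0 0 0 -8 0;0 0 0 0 0 -16 0;0 0 0 0 0 -24 0;0 0 0 0 0 -32 0;0 0 0 0 0 -40 0'
python3 -m inch '0 0 0 0 0 -8 0;0 0 0 0 0 -16 0;0 0 0 0 0 -24 0;0 0 0 0 0 -32 0;0 0 0 0 0 -40 0'
python3 -m inch '0 0 0 0 0 -8 0;0 0 0 0 0 -16 0;0 0 0 0 0 -24 0;0 0 0 0 0 -32 0;0 0 0 0 0 -40 0'
python3 -c "
from h import *
cam('scene');go(.4742,-.0586,.083,0);print(robot.sense()['wrist_torque'])"
```

```text
t: 32.95
tool_pos: [0.4783, -0.0575, 0.0879]
eef_rot: [-0.867, 3.017, -0.002]
contact_force: [0.7, -0.6, 0.5]
finger_gap: 0.0292
finger_force: 0.0
t: 33.35
tool_pos: [0.4769, -0.0557, 0.0874]
eef_rot: [-0.865, 3.018, 0.005]
contact_force: [-6.3, 10.9, 10.5]
finger_gap: 0.0111
finger_force: 50.1
t: 33.85
tool_pos: [0.4745, -0.0538, 0.0874]
eef_rot: [-1.851, 2.536, 0.012]
contact_force: [-18.7, 22.8, 23.1]
finger_gap: 0.0109
finger_force: 51.9
t: 34.35
tool_pos: [0.4713, -0.0539, 0.0873]
eef_rot: [-2.607, 1.751, 0.017]
contact_force: [-28.1, 23.9, 32.8]
finger_gap: 0.0108
finger_force: 53.2
t: 34.85
tool_pos: [0.469, -0.056, 0.0873]
eef_rot: [3.05, -0.753, -0.022]
contact_force: [-33.0, 14.6, 36.4]
finger_gap: 0.0107
finger_force: 53.7
shift [ 0.59 -0.02  0.42] yaw now -27.3 turn z -27.3 q6 0.89
[ 6.2848121  11.46908659  0.03849961]
```

```bash
python3 -m inch '0 0 0 0 0 0 0.35;0 0 0 0 0 0 0.35;0 0 0 0 0 0 0.35'
python3 -c "
from h import *
cam('scene');go(.4742,-.0586,.085,-27.5)"
```

```text
t: 35.2
tool_pos: [0.4776, -0.0578, 0.0863]
eef_rot: [-3.048, 0.761, -0.002]
contact_force: [-0.7, -0.5, -0.6]
finger_gap: 0.0296
finger_force: 0.0
shift [-0.25  0.21  0.1 ] yaw now -28.0 turn z -0.5 q6 0.87
```

```bash
python3 -m inch '-0.35 0.2 0 0 0 0 0.35;-0.35 0.2 0 0 0 0 0;-0.35 0.2 0 0 0 0 0;-0.35 0.2 0 0 0 0 0;-0.35 0.2 0 0 0 0 0'
python3 -m inch '0 0 0 0 0 -7 0;0 0 0 0 0 -14 0;0 0 0 0 0 -21 0;0 0 0 0 0 -27 0;0 0 0 0 0 -27 0'
python3 -c "
from h import *
cam('scene');go(.4742,-.0586,.083,0);print(robot.sense()['wrist_torque'])"
```

```text
t: 35.75
tool_pos: [0.4726, -0.0579, 0.0857]
eef_rot: [3.048, -0.761, -0.001]
contact_force: [-2.2, 0.7, 1.8]
finger_gap: 0.0113
finger_force: 50.8
t: 36.25
tool_pos: [0.4726, -0.058, 0.0857]
eef_rot: [3.141, -0.027, -0.001]
contact_force: [-2.1, -0.0, 3.2]
finger_gap: 0.0108
finger_force: 50.9
shift [0.16 0.06 0.27] yaw now -1.2 turn z -1.2 q6 1.34
[0.20917543 0.89906039 0.03430275]
```

Home. Release, rise and check.

```bash
python3 -m inch '0 0 0 0 0 -2 0;0 0 0 0 0 -2 0;0 0 0 0 0 -2 0.5;0 0 0 0 0 -2 0.5;0 0 0 0 0 -2 0.5' 
python3 -m inch '0 0 -5 0 0 0 0.5;0 0 -10 0 0 0 0.5;-5 0 -15 0 0 0 0.5;-9 0 -17 0 0 0 0.5;-9 0 -17 0 0 0 0.5' 
python3 -c "
from h import *
save('wrist','w10.png');W=pts(save('scene','s7.png'))
for x in (.445,.46,.5,.56): 
    m=(abs(W[...,0]-x)<.006)&(abs(W[...,1]-.03)<.05)&(W[...,2]<.2);print(x,m.sum(),np.nanmedian(W[m][:,2]).round(4))
W=pts(load('w10.npz'))
m=(W[...,2]>.099)&(W[...,2]<.11)&(abs(W[...,0]-.4742)<.035)&(abs(W[...,1]+.0586)<.035)
print(cv2.minAreaRect(W[m][:,:2].astype(np.float32)),m.sum())"
```

```text
t: 36.8
tool_pos: [0.4732, -0.0579, 0.0856]
eef_rot: [3.141, 0.025, 0.001]
contact_force: [0.7, 1.0, -1.2]
finger_gap: 0.0427
finger_force: 0.0
t: 37.3
tool_pos: [0.3818, -0.0597, 0.2593]
eef_rot: [-3.141, -0.026, -0.011]
contact_force: [0.7, 0.9, 0.7]
finger_gap: 0.0428
finger_force: 0.0
0.445 121 0.0595
0.46 79 0.0607
0.5 78 0.0607
0.56 32 0.0594
((0.47382980585098267, -0.05833054706454277), (0.04809015616774559, 0.01201674435287714), 0.6603061556816101) 711
```

View pics/w10.png

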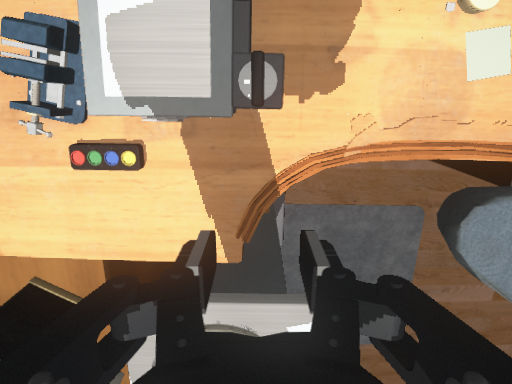

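The lid (px 150,60) is flat and shut, the knob bar (257,78) is back at home (0.7°), and the bench is clear of tools.

```bash
python3 -c "
from station import robot
print(robot.hand_in())"
```

```text
the job is handed in; nothing more can be done
None
```

I handed the job in at about 37 s on the robot clock: graver, tweezers and pin vice are in the case, the lid has snapped shut, the knob is back within about 1° of home, and the loupe and tin were not touched; hand-in returned no verdict.

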